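# Knock the coral rose out of its mould

## Task

One of the two hinged casting moulds on the bench holds a stuck coral-red rose. Swing that mould by its wooden crank handle right over, until it rests mouth down above its own white tray; then tap the yellow knock-out button on its upturned back fully in, so that the rose drops into the tray. Leave the mould turned over, and do not disturb the white rose stuck in the other mould.

Things in the scene. Friction and masses are not known exactly. Their poses are not given: they have to be found in the camera images.
- coral_rose_mid (a point): Coral-red rose, 32 mm across its base, 20 mm tall, 25 g; point at its centre, 10 mm above its base; z axis from base to petals. Starts deep in a black round mould cup (47 mm outside, 34 mm bore, 45 mm tall, open upwards), its petals 17 mm below the rim, held by three sprung nubs: turning the mould over does not free it, pushing the knock-out button in does.
- mould_handle (a point): Crank handle of the coral rose's mould: a pale wooden roller, 16 mm thick, 49 mm long, lying level at the end of a steel arm and spinning freely on its pin, so a hand that pinches it across can stay pointing down. Point at its centre, 75 mm above the table at start. Frame turns with the mould: x runs along the roller (parallel to the hinge), y points to the hinge axis, 140 mm away.
- mould (a joint): Turn of the coral rose's mould about its level hinge, 75 mm above the table: 0 = mouth up, 3.14 = mouth down over the tray, a stop at each end. The handle goes up, over the hinge and down the other side (half circle, 140 mm radius), ending 280 mm from its start, again at 75 mm height. About 1.5 N lifts it; let go, it falls slowly (damped) to the nearer stop.
- knock_face (a point): Yellow knock-out button, 26 mm across, on the closed bottom of the same mould; point at the centre of its outer face. Under the mould at start; when turned over it faces up, 121 mm above the table, 75 mm beyond the hinge. Springy: goes in 10 mm at 2 to 6 N and comes back. z axis points from the button into the mould: up at start, down when turned over.
- stand_a_tray (a point): White tray fixed on the same stand, 96 mm square outside, 3 mm walls, 22 mm tall; point at the centre of its inner floor, 11 mm above the table (rim at 30 mm). x axis parallel to the hinge; y axis points away from the hinge, which is 77 mm off. The turned-over mould's rim stops 30 mm above the tray's rim.
- shell_rose_mid (a point): White rose of the same shape and size in the other mould, whose stand, handle, button and tray are just the same: leave it alone. Point at its centre, 10 mm above its base.
Mind the look-alikes: they are no part of the job. What is meant by the part that bears coral_rose_mid is not turquoise, and is the smaller of those in its own colour.

How it is judged:
By the outcome, as a careful person would: the job done as asked, in the order asked, and still so for the second after the job is handed in, with the robot touching nothing.
It also fails if it takes over 51 s, if anything falls off the work surface, if the arm or the gripper's body presses on something with over 40 N, if the wrist force passes 120 N, or if a joint passes its speed limit or range.

## Robot

A 6-joint arm with a two-finger parallel gripper is mounted at the origin on the work surface. World frame = base frame: x ahead of the robot, y to its left, z up, the work surface at z = 0. Lengths are in m, angles in degrees, forces in N, time in s.
With the tool pointing down it reaches from about 0.35 to 0.875 m from the base axis. Payload 4.2 kg.
Tool frame: the origin (TCP) lies between the finger pads; the fingertips stand 17 mm ahead of it and the grasp point (between the pads) lies 2 mm behind it; z points along the fingers, y is the line along which they close (so a half turn about z gives the same grasp; the last joint's range is limited). The gripper opens to 87 mm and grips with 3 to 60 N. Pads are 19 mm wide; open, the fingers measure 117 mm over their backs; the gripper's body (75 mm by 190 mm) begins 51 mm behind the grasp point.
Start: joints at [-50.386, 22.042, 0.453, 0, -68.411, -14.817], TCP at [0.262, -0.567, 0.24] pointing down, gripper open.
Joint ranges: [-179.83, 179.83], [-69.29, 118.12], [-61.27, 80.66], [-181.25, 117.63], [-171.15, -9.14], [-177.46, 177.46]. Speed limits (degrees/s): [159.86, 159.86, 180, 180, 180, 180].

## Interface

Orientations are given as a 3x3 rotation matrix whose columns are the frame's x, y, z axes.
In Python, from station import sense, capture, r, masks_of gives the robot as it stands.
- The arm moves only by the tool apply_moves, never from a script. Its argument "steps" is a list that holds one entry, the list of rows, each a list of 7 numbers: the opening, from 0 (shut) to 1 (fully open), then the shift along the tool's x, y, z in mm, then the turn, a rotation vector about the tool's x, y, z in rad. A call has 1 to 12 rows; each row shifts and turns the commanded pose from where the row before left it, along the tool's axes as they then stand; what a row does not reach is not made up. A row lasts 1/8 s, in which the tool goes at most 62.5 mm and 10.7 degrees, less where a joint would pass 70% of its speed; a pose out of reach is approached as far as the arm can. A call with a gripper value outside its range is refused whole. The fingers move at their own pace and stop on an object; the grip force is fixed at half the most. Time passes only in rows, so rows that do not move let the fingers close. It gives the time, the measured TCP pose, the force and the opening at its end, in the units of the state.
- sense(): the state, without advancing time (a new reading comes with each control period).
- capture(name): name is "side" or "top"; returns a dict with "color" (400x640x3 uint8, red, green, blue), "vfov" (degrees; the focal length in pixels is half the picture's height over the tangent of half this angle, whatever the lens; pixels are square), "cx", "cy" (the principal point, pixels), "T" (4x4, takes a point from camera to world coordinates). Camera axes: x right, y down, z forward; pixel columns grow to the right and rows downward; lengths in m; the calibration is good to about 2 mm. A picture is of the moment at which its call begins. There is no depth.
- r.finish_job(): hands the job in, once; it reports no verdict.
Trained networks look in a picture, given as the dict that the camera call returned (one of the last four; its "shot" number tells which), for a name from the list of things; names that differ only in an ending like _2 or _b are one class to them, and where a whole thing is asked for, a point or a joint stands for the part that bears it (a point fixed in the world has none). Each returns a list of dicts, best first, with "confidence" (0 to 1); they miss things now and then, are a little off and sometimes report something else, mostly with a low value. They report only what shows in the picture. A call takes as long as a camera call. They do not tell look-alikes from the thing itself.
- masks_of(picture, thing): "pixels" (400x640 bool, what is visible of it) and "box" ([left, top, width, height] in pixels, round what is visible of it).
The state is a dict: "time_s": time; "joints": joint angles; "joint_velocities": joint speeds; "effort": joint torques, N m; "tcp_pos": TCP position; "ee_rot": TCP orientation; "wrist_force": force on the tool from outside, world axes, zero at the start; "moment": the same for the moment, N m; "gripper_width": opening from 0.0 (shut) to 1.0 (fully open).
Only numpy, scipy, OpenCV 4.12 (cv2) and the standard library are available. Lean on these libraries where they do the work, as an engineer would, in place of code of your own. Each camera call takes 0.05 s, during which the arm holds its last target. There are 200 camera calls.

## Working session

There is one attempt and no reset: what is moved stays moved. The work goes in short steps, Python scripts to look and compute and a tool call to move; the robot and the scene stay as the last step left them, time stands still between calls to the robot, and variables do not carry over. Pictures are saved under pics/ and viewed, on a budget of 10 in all, crops included, one or two more only if the job needs it, and the job is handed in when it is done.

Besides the shell and the picture viewer there is one more tool, called after "Call:" as name(argument=value, ...), one argument or row to a line, values as JSON. apply_moves: Moves the arm, as the interface text tells. Its arguments: {"type":"object","properties":{"steps":{"type":"array","items":{"type":"array","items":{"type":"array","items":{"type":"number"}}}}},"required":["steps"]}

```bash
mkdir -p pics; ls; python3 - <<'E'
from station import sense,capture,masks_of
import cv2,numpy as np,pickle
for n in("side","top"):
    p=capture(n); cv2.imwrite(f"pics/{n}1.png",p["color"][:,:,::-1])
    print(n,p["vfov"],p["cx"],p["cy"],np.round(p["T"],4).tolist())
    for t in("coral_rose_mid","mould_handle","shell_rose_mid","knock_face","mould","stand_a_tray"):
        try:
            for m in masks_of(p,t): 
                ys,xs=np.nonzero(m["pixels"]); print(t,round(m["confidence"],2),m["box"],xs.mean().round(1),ys.mean().round(1))
        except Exception as e: print(t,e)
    pickle.dump(p,open(f"{n}1.pkl","wb"))
s=sense();print(s["tcp_pos"],s["ee_rot"],s["gripper_width"])
E
```

```text
pics
side 52.77166078483433 323.5310969746945 197.6066081216119 [[-0.9163, -0.1715, 0.3619, 0.3016], [-0.3997, 0.4464, -0.8006, 0.5923], [-0.0243, -0.8782, -0.4776, 0.4698], [0.0, 0.0, 0.0, 1.0]]
coral_rose_mid 0.68 [346.6, 267.6, 24.2, 24.3] 358.1 278.2
mould_handle 0.7 [259.2, 216.2, 55.5, 56.4] 291.9 244.8
mould 0.59 [259.7, 213.4, 55.3, 59.8] 291.9 244.0
stand_a_tray 0.84 [197.0, 212.5, 138.3, 163.0] 268.1 303.0
top 51.73951277041758 320.5267352938203 198.64009736359952 [[0.0149, -0.9914, 0.1301, 0.4678], [-0.9992, -0.0194, -0.0337, -0.017], [0.0359, -0.1295, -0.9909, 0.8001], [0.0, 0.0, 0.0, 1.0]]
coral_rose_mid 0.86 [253.3, 235.4, 22.3, 24.9] 262.9 247.3
coral_rose_mid 0.62 [256.0, 133.6, 15.0, 19.5] 262.9 142.1
coral_rose_mid 0.58 [234.7, 183.4, 14.6, 13.3] 243.8 188.0
mould_handle 0.75 [198.4, 151.1, 88.2, 54.3] 245.8 183.0
shell_rose_mid 0.56 [429.0, 192.7, 11.9, 14.4] 433.2 199.3
mould 0.61 [196.7, 153.5, 92.7, 46.9] 246.3 183.1
stand_a_tray 0.61 [136.7, 153.4, 153.8, 68.8] 209.3 189.8
[ 0.26213912 -0.567336    0.23958747] [[-9.07820711e-01 -4.19358500e-01  6.71231043e-05]
 [-4.19358502e-01  9.07820712e-01 -2.80583191e-05]
 [-4.91692498e-05 -5.36205677e-05 -9.99999997e-01]] 0.9977519592286965
```

View pics/top1.png

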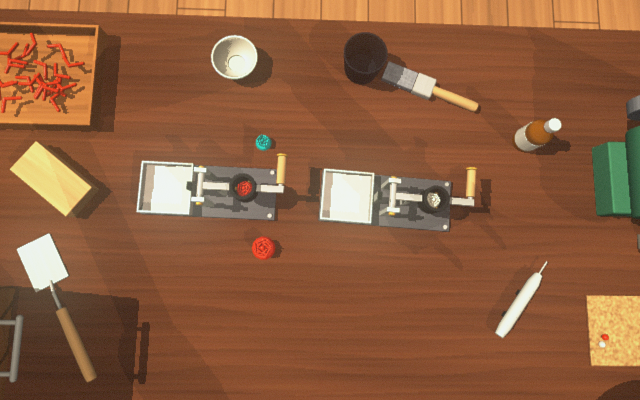

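View pics/side1.png

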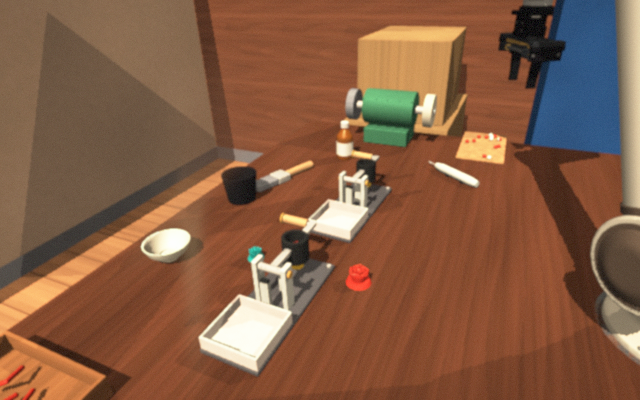

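Candidates in the top view: large red rose at (263,248), loose on the bench; turquoise rose at (263,142); red rose at (244,188), inside the left mould's cup. The last one fits, since it is in a mould, not turquoise and the smaller of the reds. So the left mould is the one, with its handle at (281,168). The side view agrees. I'll confirm with a crop and measure.

```bash
cat > h.py <<'E'
import numpy as np,cv2
def ray(p,u,v,z):
    f=200/np.tan(np.radians(p["vfov"]/2)); d=p["T"][:3,:3]@np.array([(u-p["cx"])/f,(v-p["cy"])/f,1]); o=p["T"][:3,3]
    return o+d*(z-o[2])/d[2]
def proj(p,X):
    f=200/np.tan(np.radians(p["vfov"]/2)); c=p["T"][:3,:3].T@(np.array(X)-p["T"][:3,3])
    return np.array([p["cx"]+f*c[0]/c[2],p["cy"]+f*c[1]/c[2]]).round(1)
E
python3 - <<'E'
import pickle,cv2,numpy as np
from h import *
p=pickle.load(open("top1.pkl","rb")); s=pickle.load(open("side1.pkl","rb"))
im=p["color"]; hsv=cv2.cvtColor(im,cv2.COLOR_RGB2HSV)
m=((hsv[...,0]>12)&(hsv[...,0]<30)&(hsv[...,1]>60)&(hsv[...,2]>150)).astype(np.uint8)
m[:145]=0;m[195:]=0;m[:,:270]=0;m[:,295:]=0
ys,xs=np.nonzero(m); print(len(xs),xs.min(),xs.max(),ys.min(),ys.max()); rect=cv2.minAreaRect(np.c_[xs,ys].astype(np.float32)); print(rect)
h=ray(p,*rect[0],.079); print("handle",h,"proj side",proj(s,[h[0],h[1],.075]))
for y0 in(ys.min()+1.,ys.max()-1.): print("end",ray(p,xs[abs(ys-y0)<2].mean(),y0,.079))
w=((hsv[...,1]<60)&(hsv[...,2]>150)).astype(np.uint8); w[:150]=0;w[225:]=0;w[:,:130]=0;w[:,196:]=0
ys,xs=np.nonzero(w); rt=cv2.minAreaRect(np.c_[xs,ys].astype(np.float32)); print(rt)
for c in cv2.boxPoints(rt): print("trayc",c,ray(p,*c,.03))
print("rose",ray(p,243.8,188,.04), "hinge posts", ray(p,199,172,.09),ray(p,199,200,.09))
c=cv2.resize(im[140:260,125:300,::-1],None,fx=4,fy=4,interpolation=cv2.INTER_CUBIC); cv2.imwrite("pics/c1.png",c)
E
```

```text
269 276 286 153 184
((281.0, 168.5), (31.0, 10.0), 90.0)
handle [0.61504549 0.029473   0.079     ] proj side [295.3 219.9]
end [0.64135941 0.03042797 0.079     ]
end [0.58892692 0.03073027 0.079     ]
((166.37657165527344, 187.46884155273438), (58.526885986328125, 51.935123443603516), 2.862405300140381)
trayc [135.85289 211.94266] [0.53745431 0.29758911 0.03      ]
trayc [138.4464  160.07233] [0.63521067 0.29983786 0.03      ]
trayc [196.90025 162.99503] [0.63209306 0.19096264 0.03      ]
trayc [194.30675 214.86536] [0.53398286 0.19048995 0.03      ]
rose [0.58469099 0.09972199 0.04      ] hinge posts [0.60346665 0.17030632 0.09      ] [0.55457814 0.16772845 0.09      ]
```

View pics/c1.png

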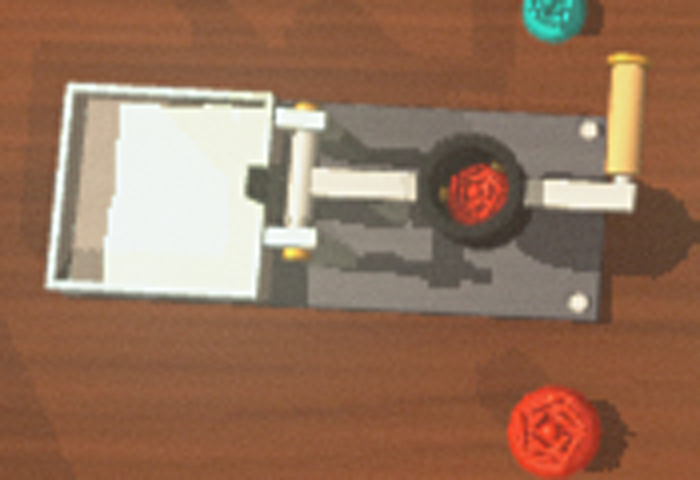

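The crop confirms it: a coral rose sits in the left mould's cup, with its roller at (281,168) and the larger red rose loose on the bench. The handle is at about (0.614, 0.030), the hinge at y≈0.171, and the swing plane is yawed about 1.7°. I'll turn the tool to align with it, then travel.

Call:
apply_moves(
  steps=[
    [[0.45, 0, 0, 0, 0, 0, 0.154], [0.45, 0, 0, 0, 0, 0, 0.154], [0.45, 0, 0, 0, 0, 0, 0.154], [0.45, -30, 50, 0, 0, 0, 0], [0.45, -30, 50, 0, 0, 0, 0], [0.45, -30, 50, 0, 0, 0, 0], [0.45, -30, 50, 0, 0, 0, 0], [0.45, -30, 50, 0, 0, 0, 0], [0.45, -30, 50, 0, 0, 0, 0], [0.45, -30, 50, 0, 0, 0, 0], [0.45, -30, 50, 0, 0, 0, 0], [0.45, -30, 50, 0, 0, 0, 0]],
  ],
)

```text
time_s: 2.2
tcp_pos: [0.5461, -0.1236, 0.2399]
ee_rot: [[-1.0, 0.029, 0.001], [0.029, 1.0, -0.0], [-0.001, -0.0, -1.0]]
wrist_force: [0.8, -1.6, -0.2]
gripper_width: 0.449
```

Call:
apply_moves(
  steps=[
    [[0.45, -23, 52, 0, 0, 0, 0], [0.45, -23, 52, 0, 0, 0, 0], [0.45, -23, 52, 0, 0, 0, 0], [0.45, 0, 0, 35, 0, 0, 0], [0.45, 0, 0, 35, 0, 0, 0], [0.45, 0, 0, 30, 0, 0, 0], [0.45, 0, 0, 0, 0, 0, 0]],
  ],
)

```text
time_s: 3.08
tcp_pos: [0.6171, 0.0282, 0.1371]
ee_rot: [[-1.0, 0.029, -0.006], [0.029, 1.0, -0.001], [0.006, -0.002, -1.0]]
wrist_force: [0.4, 0.1, -0.1]
gripper_width: 0.451
```

```bash
python3 - <<'E'
from station import sense,capture
import cv2
from h import *
s=sense();print(s["tcp_pos"],s["time_s"])
a=capture("top");b=capture("side")
for p,q in((a,(230,100)),(b,(230,140))): print(proj(p,[.614,.030,.075]),proj(p,s["tcp_pos"]))
A=cv2.resize(a["color"][100:220,200:340],None,fx=3,fy=3,interpolation=cv2.INTER_CUBIC);B=cv2.resize(b["color"][160:280,230:355],None,fx=3,fy=3,interpolation=cv2.INTER_CUBIC)
cv2.imwrite("pics/c2.png",np.hstack([A,B])[:,:,::-1])
E
```

```text
[0.61709384 0.02818186 0.13706715] 3.075
[280.8 169.5] [279.7 160.1]
[295.7 220.2] [292.6 190. ]
```

View pics/c2.png

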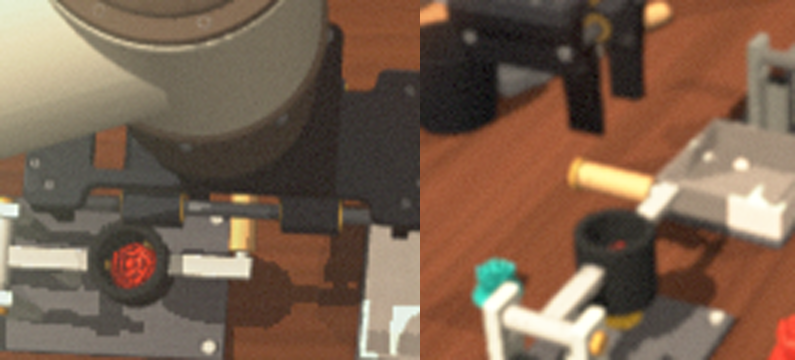

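Fingers straddle the roller, which is at (612,180) in the side crop with the tips above it on both sides. Descend and grip.

Call:
apply_moves(
  steps=[
    [[0.45, -2, 2, 30, 0, 0, 0], [0.45, 0, 0, 28, 0, 0, 0], [0.45, 0, 0, 0, 0, 0, 0], [0.0, 0, 0, 0, 0, 0, 0], [0.0, 0, 0, 0, 0, 0, 0], [0.0, 0, 0, 0, 0, 0, 0], [0.0, 0, 0, 0, 0, 0, 0]],
  ],
)

```text
time_s: 4.05
tcp_pos: [0.6214, 0.031, 0.0825]
ee_rot: [[-1.0, 0.029, 0.002], [0.029, 1.0, 0.001], [-0.002, 0.001, -1.0]]
wrist_force: [-0.4, 2.5, 2.1]
gripper_width: 0.172
```

Call:
apply_moves(
  steps=[
    [[0.4, 0, 0, 0, 0, 0, 0], [0.4, 0, 0, 4, 0, 0, 0], [0.4, 0, 0, 0, 0, 0, 0], [0.0, 0, 0, 0, 0, 0, 0], [0.0, 0, 0, 0, 0, 0, 0], [0.0, 0, 0, 0, 0, 0, 0], [0.0, 0, 0, 0, 0, 0, 0]],
  ],
)

```text
time_s: 4.92
tcp_pos: [0.6209, 0.0309, 0.0776]
ee_rot: [[-1.0, 0.029, 0.0], [0.029, 1.0, 0.001], [-0.0, 0.001, -1.0]]
wrist_force: [-0.6, 3.0, -1.1]
gripper_width: 0.173
```

```bash
python3 - <<'E'
import numpy as np
a=np.radians(np.r_[np.arange(0,175,7.5),172])
p=np.c_[140*(1-np.cos(a)),140*np.sin(a)]
print(np.c_[np.degrees(a[1:]),np.diff(p,axis=0)].round(1).tolist())
E
```

```text
[[7.5, 1.2, 18.3], [15.0, 3.6, 18.0], [22.5, 5.9, 17.3], [30.0, 8.1, 16.4], [37.5, 10.2, 15.2], [45.0, 12.1, 13.8], [52.5, 13.8, 12.1], [60.0, 15.2, 10.2], [67.5, 16.4, 8.1], [75.0, 17.3, 5.9], [82.5, 18.0, 3.6], [90.0, 18.3, 1.2], [97.5, 18.3, -1.2], [105.0, 18.0, -3.6], [112.5, 17.3, -5.9], [120.0, 16.4, -8.1], [127.5, 15.2, -10.2], [135.0, 13.8, -12.1], [142.5, 12.1, -13.8], [150.0, 10.2, -15.2], [157.5, 8.1, -16.4], [165.0, 5.9, -17.3], [172.5, 3.6, -18.0], [172.0, -0.2, 1.2]]
```

Call:
apply_moves(
  steps=[
    [[0, 0, 1.2, -18.3, 0, 0, 0], [0, 0, 3.6, -18, 0, 0, 0], [0, 0, 5.9, -17.3, 0, 0, 0], [0, 0, 8.1, -16.4, 0, 0, 0]],
  ],
)

```text
time_s: 5.42
tcp_pos: [0.6214, 0.0498, 0.1481]
ee_rot: [[-1.0, 0.029, 0.0], [0.029, 1.0, 0.0], [-0.0, 0.0, -1.0]]
wrist_force: [2.2, 4.0, -4.0]
gripper_width: 0.177
```

Call:
apply_moves(
  steps=[
    [[0, 0, 10.2, -15.2, 0, 0, 0], [0, 0, 12.1, -13.8, 0, 0, 0], [0, 0, 13.8, -12.1, 0, 0, 0], [0, 0, 15.2, -10.2, 0, 0, 0], [0, 0, 16.4, -8.1, 0, 0, 0], [0, 0, 17.3, -5.9, 0, 0, 0], [0, 0, 18, -3.6, 0, 0, 0], [0, 0, 18.3, -1.2, 0, 0, 0]],
  ],
)

```text
time_s: 6.42
tcp_pos: [0.6249, 0.1714, 0.2179]
ee_rot: [[-1.0, 0.029, -0.0], [0.029, 1.0, -0.001], [0.0, -0.001, -1.0]]
wrist_force: [2.7, -0.5, -4.4]
gripper_width: 0.174
```

Halfway over with low forces; continue.

Call:
apply_moves(
  steps=[
    [[0, 0, 18.3, 1.2, 0, 0, 0], [0, 0, 18, 3.6, 0, 0, 0], [0, 0, 17.3, 5.9, 0, 0, 0], [0, 0, 16.4, 8.1, 0, 0, 0], [0, 0, 15.2, 10.2, 0, 0, 0], [0, 0, 13.8, 12.1, 0, 0, 0], [0, 0, 12.1, 13.8, 0, 0, 0], [0, 0, 10.2, 15.2, 0, 0, 0]],
  ],
)

```text
time_s: 7.42
tcp_pos: [0.6285, 0.2928, 0.1467]
ee_rot: [[-1.0, 0.029, 0.001], [0.029, 1.0, 0.001], [-0.001, 0.001, -1.0]]
wrist_force: [2.7, -0.2, -1.3]
gripper_width: 0.172
```

Call:
apply_moves(
  steps=[
    [[0, 0, 8.1, 16.4, 0, 0, 0], [0, 0, 5.9, 17.3, 0, 0, 0], [0, 0, 3, 15, 0, 0, 0], [0, 0, 0, 0, 0, 0, 0]],
  ],
)

```text
time_s: 7.92
tcp_pos: [0.6291, 0.3094, 0.097]
ee_rot: [[-1.0, 0.029, -0.0], [0.029, 1.0, 0.0], [0.0, 0.0, -1.0]]
wrist_force: [1.2, 4.2, -1.8]
gripper_width: 0.17
```

Call:
apply_moves(
  steps=[
    [[0.42, 0, 0, 0, 0, 0, 0], [0.42, 0, 0, 0, 0, 0, 0], [0.42, 0, 0, 0, 0, 0, 0], [0.42, 0, 0, -40, 0, 0, 0], [0.42, 0, 0, -50, 0, 0, 0], [0.42, 0, 0, -50, 0, 0, 0], [0.42, 0, -30, 0, 0, 0, 0], [0, 0, -55, 0, 0, 0, 0], [0, 0, -55, 0, 0, 0, 0], [0, 0, -55, 0, 0, 0, 0], [0, 0, -55, 0, 0, 0, 0], [0, 0, -55, 0, 0, 0, 0]],
  ],
)

```text
time_s: 9.43
tcp_pos: [0.6192, 0.0017, 0.2393]
ee_rot: [[-1.0, 0.029, -0.0], [0.029, 1.0, -0.0], [0.0, -0.0, -1.0]]
wrist_force: [0.2, -0.5, -0.2]
gripper_width: 0.018
```

```bash
python3 - <<'E'
from station import sense,capture,masks_of
import cv2
from h import *
s=sense();print(s["tcp_pos"],s["time_s"],s["wrist_force"],s["gripper_width"])
a=capture("top");b=capture("side")
for p in(a,b):
    print("pred",proj(p,[.5894,.246,.121]))
    for m in masks_of(p,"knock_face")[:3]:
        ys,xs=np.nonzero(m["pixels"]); print(m["confidence"],m["box"])
    hsv=cv2.cvtColor(p["color"],cv2.COLOR_RGB2HSV); u,v=proj(p,[.5894,.246,.121]).astype(int)
    k=((hsv[...,0]>18)&(hsv[...,0]<35)&(hsv[...,1]>130)&(hsv[...,2]>120)).astype(np.uint8); z=np.zeros_like(k); z[v-22:v+22,u-22:u+22]=1; k*=z
    n,l,st,ce=cv2.connectedComponentsWithStats(k); 
    for i in range(1,n):
        if st[i,4]>30: print("yel",st[i],ce[i],ray(p,*ce[i],.120))
A=cv2.resize(a["color"][130:240,120:290],None,fx=2.35,fy=2.35);B=cv2.resize(b["color"][170:390,170:350],(400,489))
A=cv2.copyMakeBorder(A,0,489-A.shape[0],0,0,0)
cv2.imwrite("pics/c3.png",np.hstack([A,B])[:,:,::-1])
E
```

```text
[0.61919443 0.00168549 0.23927892] 9.425 [ 0.24818313 -0.47636396 -0.24387485] 0.018377636795387797
pred [147.4 175.8]
0.46 [140.3, 169.5, 15.0, 15.4]
yel [140 171  16  16 210] [147.5 178.5] [0.5849938  0.24589398 0.12      ]
pred [237.6 272.9]
0.71 [229.1, 268.6, 18.4, 18.7]
yel [230 268  20  17 264] [239.20833333 275.64772727] [0.58485283 0.24906465 0.12      ]
```

View pics/c3.png

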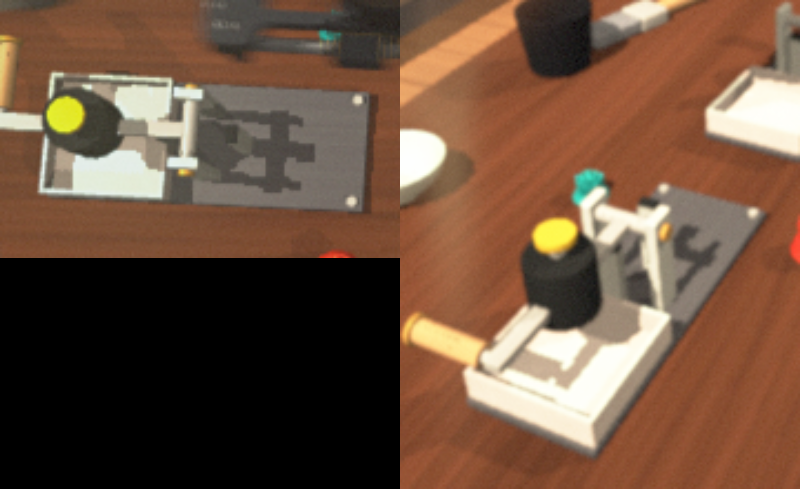

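The mould rests mouth down over the tray, with the button up at (147.5,178.5) in the top image, i.e. about (0.585, 0.247). Next, hover above it with the fingers shut.

Call:
apply_moves(
  steps=[
    [[0, 8.2, 49, 0, 0, 0, 0], [0, 8.2, 49, 0, 0, 0, 0], [0, 8.2, 49, 0, 0, 0, 0], [0, 8.2, 49, 0, 0, 0, 0], [0, 8.2, 49, 0, 0, 0, 0], [0, 0, 0, 45, 0, 0, 0], [0, 0, 0, 45, 0, 0, 0], [0, 0, 0, 0, 0, 0, 0], [0, 0, 0, 0, 0, 0, 0]],
  ],
)

```text
time_s: 10.75
tcp_pos: [0.5871, 0.251, 0.1508]
ee_rot: [[-1.0, 0.028, 0.003], [0.028, 1.0, 0.001], [-0.003, 0.001, -1.0]]
wrist_force: [0.5, 0.3, 0.2]
gripper_width: 0.005
```

Call:
apply_moves(
  steps=[
    [[0, 2, -4, 8, 0, 0, 0], [0, 0, 0, 5, 0, 0, 0], [0, 0, 0, 5, 0, 0, 0], [0, 0, 0, 3, 0, 0, 0], [0, 0, 0, 0, 0, 0, 0]],
  ],
)

```text
time_s: 11.38
tcp_pos: [0.5842, 0.2459, 0.1284]
ee_rot: [[-1.0, 0.029, 0.001], [0.029, 1.0, -0.0], [-0.001, -0.0, -1.0]]
wrist_force: [-1.7, -0.9, 4.2]
gripper_width: 0.006
```

Contact at about 4 N; go in 2 mm steps until it stops.

Call:
apply_moves(
  steps=[
    [[0, 0, 0, 2, 0, 0, 0], [0, 0, 0, 0, 0, 0, 0], [0, 0, 0, 0, 0, 0, 0]],
  ],
)

```text
time_s: 11.75
tcp_pos: [0.5843, 0.2459, 0.1282]
ee_rot: [[-1.0, 0.028, 0.001], [0.028, 1.0, -0.0], [-0.001, -0.0, -1.0]]
wrist_force: [-3.6, -1.0, 11.0]
gripper_width: 0.004
```

```bash
python3 - <<'E'
from station import sense,capture,masks_of
import cv2
s=sense();print(s["tcp_pos"],s["wrist_force"])
b=capture("side")
for m in masks_of(b,"coral_rose_mid"): print(m["confidence"],m["box"])
cv2.imwrite("pics/c4.png",cv2.resize(b["color"][200:390,170:360],None,fx=3,fy=3)[:,:,::-1])
E
```

```text
[0.58428344 0.24592403 0.12820101] [-3.60259516 -1.04508686 10.95629978]
0.96 [347.9, 264.7, 23.4, 25.4]
0.71 [242.9, 314.8, 16.7, 16.1]
0.65 [251.7, 246.3, 10.7, 17.1]
```

View pics/c4.png

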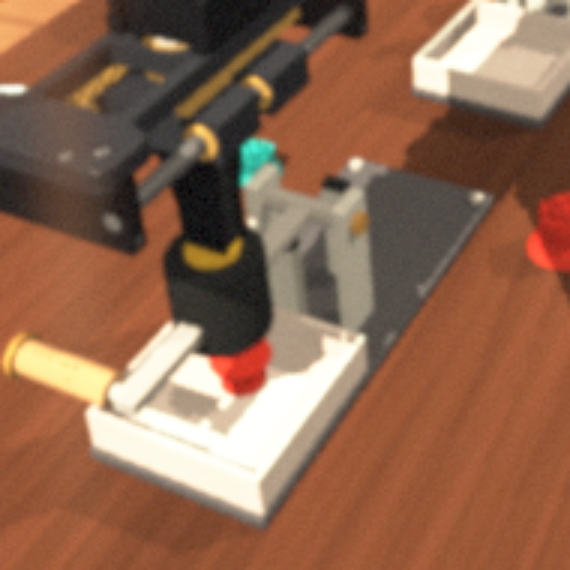

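The button bottomed at 11 N and the rose lies in the tray at crop (243,368). Retract and check.

Call:
apply_moves(
  steps=[
    [[0, 0, 0, -20, 0, 0, 0], [0, 0, 0, -40, 0, 0, 0], [0, 0, 0, -50, 0, 0, 0], [0, 0, -40, 0, 0, 0, 0], [0, 0, -50, 0, 0, 0, 0], [0, 0, -50, 0, 0, 0, 0], [0, 0, -50, 0, 0, 0, 0], [0, 0, -50, 0, 0, 0, 0], [0, 0, 0, 0, 0, 0, 0], [0, 0, 0, 0, 0, 0, 0]],
  ],
)

```text
time_s: 13.1
tcp_pos: [0.5771, 0.0061, 0.2355]
ee_rot: [[-1.0, 0.03, -0.0], [0.03, 1.0, 0.0], [0.0, 0.0, -1.0]]
wrist_force: [0.2, 0.6, -0.2]
gripper_width: 0.007
```

```bash
python3 - <<'E'
from station import sense,capture,masks_of
import cv2
s=sense();print(s["tcp_pos"],s["wrist_force"],s["time_s"])
b=capture("side");a=capture("top")
for p in (b,a):
  for t in("coral_rose_mid","shell_rose_mid","knock_face"):
    for m in masks_of(p,t): print(t,m["confidence"],m["box"])
cv2.imwrite("pics/c5.png",cv2.resize(b["color"][150:390,170:410],None,fx=2.4,fy=2.4)[:,:,::-1])
E
```

```text
[0.57710534 0.00608937 0.23547915] [ 0.15017558  0.62488836 -0.18707993] 13.1
coral_rose_mid 0.75 [241.3, 314.2, 19.1, 16.1]
coral_rose_mid 0.59 [348.1, 265.6, 20.8, 22.5]
knock_face 0.82 [227.4, 268.9, 22.1, 17.8]
coral_rose_mid 0.79 [253.4, 237.2, 20.5, 20.2]
coral_rose_mid 0.5 [169.9, 188.9, 4.6, 3.5]
shell_rose_mid 0.56 [426.3, 194.8, 11.1, 12.5]
```

View pics/c5.png

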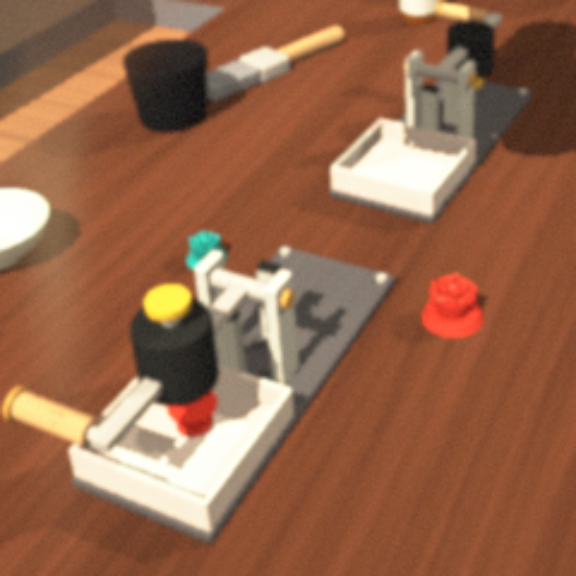

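The rose is in the tray at crop (193,410), the mould is still turned over with its button sprung back out, and the other mould is untouched. Handing in.

```bash
python3 -c "
from station import r
print(r.finish_job())"
```

```text
the job is handed in; nothing more can be done
None
```

The coral rose is out of its mould and lying in that mould's own white tray. I swung the left mould over by its handle, let it settle mouth down, and pressed the yellow button with the fingers shut until it stopped going in, at 11 N.

After I pulled the hand clear, the last pictures showed:
- **Rose:** it is in the tray, under the mould.
- **Mould:** it is still turned over, with the button sprung back out.
- **Other mould:** the white rose was detected in its cup in the top view, in about the same place as at the start (within about 3 pixels).

The robot was touching nothing when I handed in, at about 13 s. Wrist-force readings at the end of each move were at most about 12 N. None of the checks failed. In the last side view the white rose was not detected, but it was not picked up from that camera at the start either.

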